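# Rock the gear-change knob into mesh and bring the pointer to its mark

### The job

Put the green gear unit in gear: take the black gear-change knob, ease it down gently while rocking it round until its teeth drop into mesh and the knob is fully home, never forcing tooth against tooth. Then, with the unit in gear, turn the knob clockwise until the red pointer stands on the white mark, and let go of the knob, leaving it fully down. Move the pointer with the knob alone, never with the fingers, and leave the other things on the bench where they are.

Things in the scene. Friction and masses are not known exactly. Their poses are not given: they have to be found in the camera images.
- gear_unit: green cast gear unit bolted down, 176 x 150 mm at its foot, top face 45 mm above the bench; origin under its centre on the bench, z up. On its vertical axis, from below: dark dial plate (128 mm diameter), aluminium disc with red pointer, fixed grey collar (68 mm diameter, top 87 mm above the bench) that hides the teeth, black knob. The white mark is on the unit's own -x side
- knob_center (a point): centre of the round black knob, diameter 44 mm, 34 mm tall (top 17 mm above, underside 17 mm below this point). 125 mm above the bench at the start, 110 mm when fully home (underside then 6 mm above the collar). It slides down and turns without end about the unit's vertical axis
- gear_knob: the knob with the toothed sleeve below it; ten square dog teeth point down inside the collar, 36 degrees apart, running at 24 mm radius, each 5.7 mm wide and 13 mm tall. Origin on the axis at the tips of the teeth, z up. Needs 1 to 3 N to slide and stays at whatever height it is left
- knob_depth (a joint): how far the knob is pushed down, m: 0 at the top, 0.015 fully home in mesh. Tooth meets tooth at a depth that differs from unit to unit, anywhere from 0.0025 to 0.011. With tooth on tooth the lower ring gives only about 1.2 mm (2 N, rising to 7 N), then the force rises steeply; more than 18 N between the teeth damages them
- pointer: aluminium disc, diameter 86 mm, with a red pointer along its own -x reaching 62 mm from the axis, upper face 53 mm above the bench; origin on the axis. It carries, hidden in the collar, the lower ring of ten teeth, whose angle the pointer does not tell: the ring has about 0.64 rad of slack against the disc and takes it along only at the end of the slack. Both stay where left
- pointer_angle (a joint): angle of the pointer from the white mark, rad, positive counter-clockwise from above, 0 on the mark; starts 0.5 to 0.9 and falls as the meshed knob turns clockwise, one to one once the slack is taken up (the mesh itself has about 0.09 rad of play). Turning friction 0.1 N m, of the ring alone 0.035 N m. Going past the mark costs the whole slack again on the way back
- pointer_tip (a point): tip of the red pointer, 60 mm from the axis, on its upper face
- park_mark (a point): middle of the white mark on the dial plate, 8 mm wide, 56 mm from the axis
- piston_1: bystander: silvery piston, 60 mm wide, 54 mm tall, standing right of the unit; origin under its centre
- bearing_1: bystander: ball bearing lying flat, 47 mm diameter, 14 mm tall; origin under its centre
- screwdriver_a: bystander: screwdriver lying flat, 215 mm long, 20 mm high; origin under its middle
- hub_spacer: bystander: alloy spacer ring, 38 mm diameter, 30 mm tall; origin under its centre
- lock_nut: bystander: large nut lying flat, 41 mm wide, 16 mm tall, right of the unit; origin under its centre

How it is judged:
By the outcome, as a careful person would: the job done as asked, in the order asked, and still so for the second after the job is handed in, with the robot touching nothing.
It also fails if it takes over 54 s, if anything falls off the work surface, if the arm or the gripper's body presses on something with over 40 N, if the wrist force passes 120 N, or if a joint passes its speed limit or range.

### The arm

A 7-joint arm with a two-finger parallel gripper is mounted at the origin on a cart in front of the work surface, level with it; the furniture and walls round the work are solid. World frame = base frame: x ahead of the robot, y to its left, z up, the work surface at z = 0. Lengths are in m, angles in rad, forces in N, time in s.
With the tool pointing down it reaches from about 0.4 to 0.875 m from the base axis. Payload 19.3 kg.
Tool frame: the origin (TCP) lies at the very end of the fingers, on their centre line; the grasp point (between the pads) lies 19 mm behind it; z points along the fingers, x is the direction in which the jaws open and shut, and the axes are right-handed (so a half turn about z gives the same grasp; the last joint's range is limited). The gripper opens to 85 mm and grips with 20 to 120 N. Pads are 22 mm wide; open, the fingers measure 114 mm over their backs; the gripper's body (76 mm by 85 mm) begins 54 mm behind the grasp point. The pads swing forward as they close: fully open they stand 13 mm farther back than shut.
Start: joints at [-1.248, 0.521, -0.036, 1.599, 0.021, 1.021, -0.113], TCP at [0.239, 0.577, 0.231] pointing down, gripper open.
Joint ranges: [-2.91, 2.91], [-0.3, 2.13], [-1.5, 1.42], [0.17, 2.43], [-1.26, 4.41], [0.16, 1.93], [-2.52, 2.52]. Speed limits (rad/s): [1.89, 1.89, 2.39, 2.39, 3.01, 3.01, 3.01].

### API

Orientations are given as [roll, pitch, yaw] about the fixed x, y, z axes, in that order (R = Rz(yaw) Ry(pitch) Rx(roll)).
In Python, from workcell import observe, eyes, job_done gives the robot as it stands. The module is installed in compiled form; this text tells all that it offers.
- The arm moves only by the shell command python3 -m pendant 'ROWS' [FORCE]. ROWS is JSON, a list of rows, each an object of numbers: "dx", "dy", "dz": the shift along the tool's x, y, z in mm; "ax", "ay", "az": the turn, a rotation vector about the tool's x, y, z in degrees; "claw": the finger opening in mm, from 0 to 85.4. A call has 1 to 10 rows; each row is the pose to reach, as a shift and turn from the pose commanded when the call began, along the tool's axes at that moment; what a row does not reach only later rows make up. A row lasts 1/12 s, in which the tool goes at most 41.7 mm and 7.16 degrees, less where a joint would pass 70% of its speed; a pose out of reach is approached as far as the arm can. A call with a gripper value outside its range is refused whole. The fingers move at their own pace and stop on an object; FORCE is the grip in N (left out, the last holds). Time passes only in rows, so rows that repeat a pose let the fingers close. It gives the time, the measured TCP pose, the force and the opening at its end, in the units of the state.
- observe(): the state, without advancing time (a new reading comes with each control period).
- eyes.grab_frame(name): name is "scene" or "top" or "wrist"; returns a dict with "image" (480x640x3 uint8, blue, green, red), "fovy" (degrees; the focal length in pixels is half the picture's height over the tangent of half this angle, whatever the lens; pixels are square), "cx", "cy" (the principal point, pixels), "view" (4x4, takes a point from world to camera coordinates). Camera axes: x right, y up, looking along -z (the intrinsics and any distortion apply to the point x, -y, -z); pixel columns grow to the right and rows downward; lengths in m; the calibration is good to about 2 mm. The wrist camera is an equidistant fisheye: a pixel r from the principal point sees the ray r / f radians off the axis. A picture is of the moment at which its call begins. There is no depth.
- job_done(): hands the job in, once; it reports no verdict.
The state is a dict: "clock": time; "qpos": joint angles; "qd": joint speeds; "joint_efforts": joint torques, N m; "position": TCP position; "tool_rot": TCP orientation; "force": force on the tool from outside, world axes, zero at the start; "moment": the same for the moment, N m; "grip_width": finger opening in m.
Only numpy, scipy, OpenCV 4.12 (cv2) and the standard library are available. Lean on these libraries where they do the work, as an engineer would, in place of code of your own. Each camera call takes 0.05 s, during which the arm holds its last target.

## Working session

There is one attempt and no reset: what is moved stays moved. The work goes in short steps, Python scripts to look and compute and a shell command to move; the robot and the scene stay as the last step left them, time stands still between calls to the robot, and variables do not carry over. Pictures are saved under pics/ and viewed, and the job is handed in when it is done.

```bash
mkdir -p pics; ls; python3 - <<'E'
from workcell import observe, eyes
import cv2
print(observe())
for n in ("scene","top","wrist"):
    f=eyes.grab_frame(n); cv2.imwrite(f"pics/{n}0.png",f["image"]); print(n,f["fovy"],f["cx"],f["cy"],f["view"])
E
```

```text
pics
{'clock': 0.0, 'qpos': array([-1.24818775,  0.52204691, -0.03632695,  1.59997854,  0.02121675,
        1.0210806 , -0.1127679 ]), 'qd': array([-0.00065379,  0.00025425,  0.00139118,  0.00020734,  0.00053224,
        0.00088931, -0.00020469]), 'joint_efforts': array([ 4.26989072e-04, -9.27107978e+01,  1.98019713e+00, -3.69934380e+01,
        1.78370951e-02,  8.31448036e-03,  4.57472652e-06]), 'position': array([0.23915484, 0.57708673, 0.23071578]), 'tool_rot': array([3.14149914e+00, 1.12403968e-03, 1.17801766e+00]), 'force': array([ 0.1124062 , -0.25219943,  0.36505706]), 'moment': array([-0.00038153, -0.00359518, -0.03385162]), 'grip_width': 0.08561056400502634}
scene 54.1256545348529 328.67400578491487 237.97284024739915 [[ 0.54666119 -0.83734697 -0.00340573 -0.42689791]
 [ 0.33243594  0.21329392  0.9186904  -0.25090097]
 [-0.7685362  -0.50334457  0.39496373 -0.53852459]
 [ 0.          0.          0.          1.        ]]
top 42.57316217549045 326.2731134991927 245.72855834566423 [[-6.20807210e-04 -9.99970842e-01 -7.61117633e-03 -1.33313048e-01]
 [ 9.96167036e-01 -1.28415322e-03  8.74619202e-02 -5.77372311e-01]
 [-8.74691439e-02 -7.52770598e-03  9.96138787e-01 -1.07945649e+00]
 [ 0.00000000e+00  0.00000000e+00  0.00000000e+00  1.00000000e+00]]
wrist 65.70646984690485 315.07925219188144 234.8084999940956 [[ 3.82835146e-01  9.23816603e-01 -3.68479304e-04 -6.24932909e-01]
 [-8.79154081e-01  3.64204150e-01 -3.07316514e-01  4.00194662e-02]
 [-2.83769896e-01  1.17975512e-01  9.51607285e-01 -3.78798356e-01]
 [ 0.00000000e+00  0.00000000e+00  0.00000000e+00  1.00000000e+00]]
```

View pics/scene0.png

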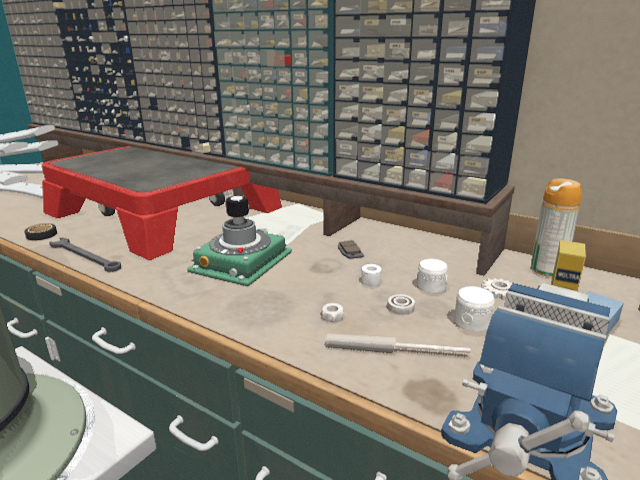

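View pics/top0.png

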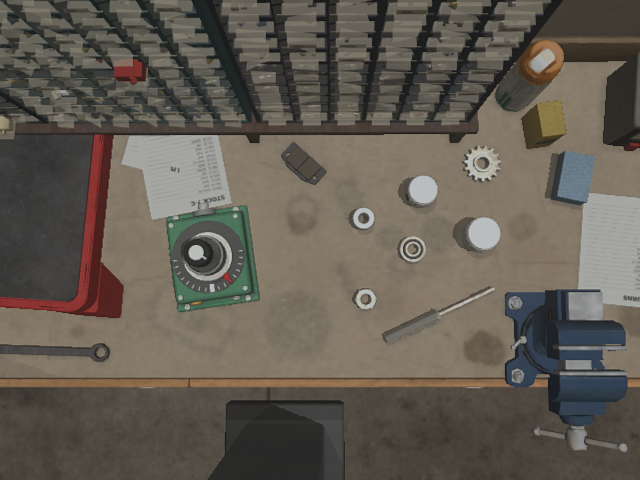

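View pics/wrist0.png

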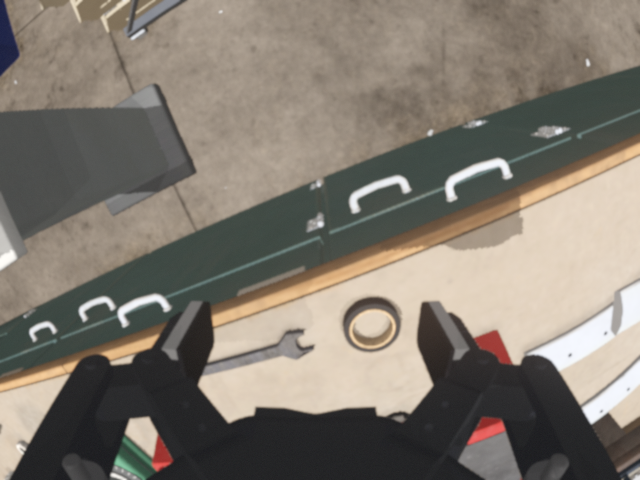

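The top view shows the green unit around (213,258), with the knob top at about (197,253), the red pointer at (228,279) and the white mark at (212,288). In the scene view the knob is at (237,206). Next I'll zoom in and measure.

```bash
cat > h.py <<'E'
import numpy as np, cv2
from workcell import observe, eyes
def cam(f):
    V=np.array(f["view"]); return V, 240/np.tan(np.radians(f["fovy"])/2)
def ray(f,px,fish=False):
    V,F=cam(f); u=px[0]-f["cx"]; v=px[1]-f["cy"]
    if fish:
        r=np.hypot(u,v); t=r/F; d=np.array([u/r*np.sin(t),-v/r*np.sin(t),-np.cos(t)]) if r>0 else np.array([0,0,-1.])
    else:
        d=np.array([u/F,-v/F,-1.])
    R=V[:3,:3]; return -R.T@V[:3,3], R.T@(d/np.linalg.norm(d))
def onz(f,px,z,fish=False):
    o,d=ray(f,px,fish); return o+d*(z-o[2])/d[2]
def tri(rs):
    A=np.zeros((3,3)); b=np.zeros(3)
    for o,d in rs:
        P=np.eye(3)-np.outer(d,d); A+=P; b+=P@o
    p=np.linalg.solve(A,b); return p,[np.linalg.norm((np.eye(3)-np.outer(d,d))@(p-o)) for o,d in rs]
def proj(f,p,fish=False):
    V,F=cam(f); c=V[:3,:3]@np.array(p)+V[:3,3]; x,y,z=c[0],-c[1],-c[2]
    if fish:
        r=np.hypot(x,y); t=np.arctan2(r,z); return np.array([f["cx"]+F*t*x/r,f["cy"]+F*t*y/r])
    return np.array([f["cx"]+F*x/z,f["cy"]+F*y/z])
E
python3 - <<'E'
import cv2
a=cv2.imread("pics/top0.png")[195:320,150:275]; cv2.imwrite("pics/topz.png",cv2.resize(a,(600,600),interpolation=cv2.INTER_CUBIC))
a=cv2.imread("pics/scene0.png")[185:285,180:300]; cv2.imwrite("pics/scenez.png",cv2.resize(a,(720,600),interpolation=cv2.INTER_CUBIC))
E
```

```text
(no output)
```

View pics/topz.png

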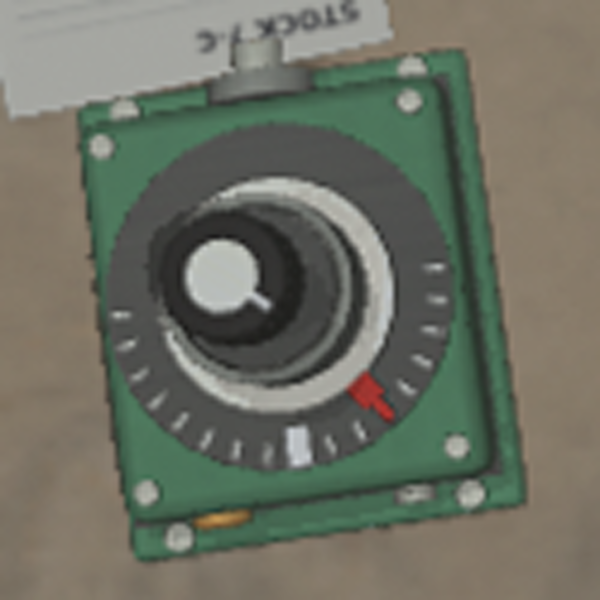

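View pics/scenez.png

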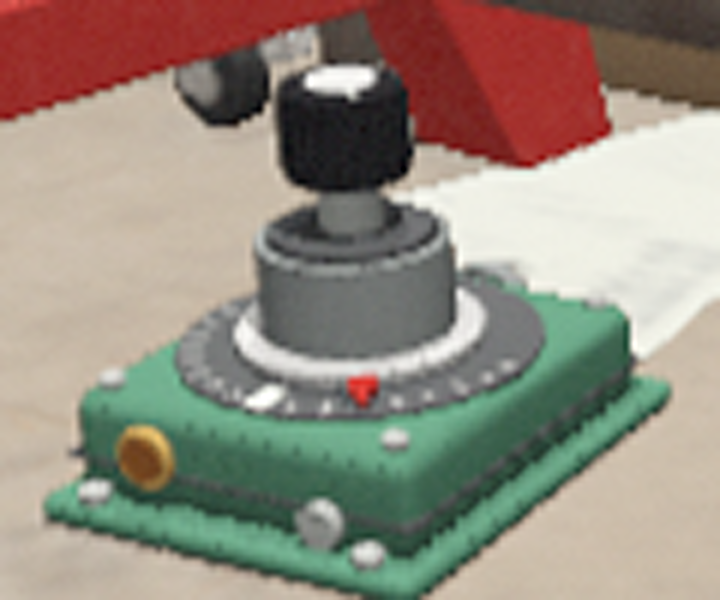

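The top zoom shows the white cap on the knob at about (196.3,252.6) full-frame with an index tick, the red pointer to about (230.5,282), and the white mark at about (212.3,288). The scene zoom shows the white cap at about (236.8,198.3). Now I'll triangulate these.

```bash
python3 - <<'E'
from h import *
ft=eyes.grab_frame("top"); fs=eyes.grab_frame("scene")
def blob(f,lo,hi,box):
    x0,y0,x1,y1=box; im=cv2.cvtColor(f["image"],cv2.COLOR_BGR2HSV)
    m=cv2.inRange(im,np.array(lo),np.array(hi)); k=np.zeros_like(m); k[y0:y1,x0:x1]=m[y0:y1,x0:x1]
    n,l,s,c=cv2.connectedComponentsWithStats(k); i=1+np.argmax(s[1:,4]); return c[i],s[i],(l==i)
ct=blob(ft,(0,0,140),(180,60,255),(186,240,206,262)); cs=blob(fs,(0,0,150),(180,60,255),(227,193,247,202))
print("cap",ct[:2],cs[:2]); p,e=tri([ray(ft,ct[0]),ray(fs,cs[0])]); print(p,e)
# green top
for f,b in ((ft,(150,195,275,320)),(fs,(180,220,300,285))):
    c,s,m=blob(f,(65,80,50),(95,255,255),b); 
    print("green",c,s)
rt=blob(ft,(0,120,80),(8,255,255),(215,265,240,290)); rs=blob(fs,(0,120,80),(8,255,255),(230,243,250,256))
print("red",rt[:2],rs[:2],onz(ft,rt[0],.053),onz(fs,rs[0],.053), tri([ray(ft,rt[0]),ray(fs,rs[0])]))
wt=blob(ft,(0,0,160),(180,60,255),(205,282,219,296)); ws=blob(fs,(0,0,160),(180,60,255),(218,247,229,255))
print("white",wt[:2],ws[:2],onz(ft,wt[0],.049),onz(fs,ws[0],.049), tri([ray(ft,wt[0]),ray(fs,ws[0])]))
# dial plate: dark ellipse in top; radial edge scan along plane rays
hs=cv2.cvtColor(ft["image"],cv2.COLOR_BGR2HSV)
g=cv2.inRange(hs,np.array((65,70,50)),np.array((95,255,255)))
k=np.zeros_like(g);k[212:312,160:265]=g[212:312,160:265]
inv=cv2.bitwise_not(k); n,l,s,c=cv2.connectedComponentsWithStats(inv); lab=l[265,185]
m=(l==lab).astype(np.uint8)
cnt=max(cv2.findContours(m,cv2.RETR_EXTERNAL,cv2.CHAIN_APPROX_NONE)[0],key=len); el=cv2.fitEllipse(cnt); print(s[lab],el)
print("dial centre",onz(ft,el[0],.047), [onz(ft,(el[0][0]+a,el[0][1]),.047) for a in (-el[1][0]/2,el[1][0]/2)])
print(observe()['clock'])
E
```

```text
cap (array([195.92045455, 252.15909091]), array([189, 245,  17,  15, 176], dtype=int32)) (array([234.25757576, 196.89393939]), array([227, 193,  16,   8,  66], dtype=int32))
[0.5548661  0.07560571 0.14467559] [np.float64(0.002685128910001701), np.float64(0.002685128910001851)]
green [209.57788162 256.19262721] [ 167  208   84   96 1926]
green [241.06801008 255.4147775 ] [ 194  234   91   38 1191]
red (array([226.72340426, 277.25531915]), array([222, 273,  10,  10,  47], dtype=int32)) (array([240.        , 249.47368421]), array([238, 248,   5,   5,  19], dtype=int32)) [0.51989267 0.03927559 0.053     ] [0.5158495 0.0369884 0.053    ] (array([0.51963086, 0.04004051, 0.05076936]), [np.float64(0.0005150026379757784), np.float64(0.0005150026379757842)])
white (array([211.75  , 287.4375]), array([210, 284,   5,   8,  32], dtype=int32)) (array([223.29166667, 250.75      ]), array([219, 249,   9,   5,  24], dtype=int32)) [0.50230315 0.06587804 0.049     ] [0.4995845  0.06714388 0.049     ] (array([0.50136677, 0.06704261, 0.04828229]), [np.float64(0.001387540193432628), np.float64(0.0013875401934326165)])
[     0      0    640    480 304317] ((319.5, 239.5), (557.3566284179688, 771.0567016601562), 90.0)
dial centre [ 0.5863027  -0.12213026  0.047     ] [array([0.58697473, 0.36958055, 0.047     ]), array([ 0.5856353 , -0.61045013,  0.047     ])]
0.25
```

```bash
python3 - <<'E'
from h import *
ft=eyes.grab_frame("top")
b=np.array([(100,147),(409,100),(457,446),(147,492)])/4.8+[150,195]
P=[onz(ft,q,.047) for q in b]; print(np.round(P,4)); c=np.mean(P,0); print(c)
m=np.array([.5018,.0663]); d=m-c[:2]; print(np.hypot(*d),np.degrees(np.arctan2(*d[::-1])))
r=np.array([.5197,.0395])-c[:2]; print(np.hypot(*r),np.degrees(np.arctan2(*r[::-1])))
e=np.array(P[0])-P[3]; print(np.degrees(np.arctan2(e[1],e[0])))
print(onz(ft,(195.9,252.2),.142))
print(observe()["clock"])
E
```

```text
[[0.6113 0.1403 0.047 ]
 [0.6285 0.0268 0.047 ]
 [0.5015 0.0077 0.047 ]
 [0.4848 0.1204 0.047 ]]
[0.55651796 0.07379262 0.047     ]
0.05522856267523012 -172.20288931970606
0.05031446635701942 -137.0338827286783
8.924956057895075
[0.55681034 0.07421438 0.142     ]
0.3
```

```bash
python3 - <<'E'
from h import *
ft=eyes.grab_frame("top"); fs=eyes.grab_frame("scene")
for a,b in (((88,306),(147,197)),((111,135),(245,170))):
    print(tri([ray(ft,a),ray(fs,b)]))
for z in (.1,.15,.2): print(z,onz(ft,(111,135),z),onz(fs,(245,170),z))
yaw=1.178; R=np.array([[np.cos(yaw),np.sin(yaw)],[np.sin(yaw),-np.cos(yaw)]])
print((np.array([.5567,.0740])-observe()["position"][:2])@R*1000)
E
```

```text
(array([0.47140769, 0.24619891, 0.13757127]), [np.float64(0.0004891698791931177), np.float64(0.0004891698791930294)])
(array([0.74791593, 0.22208154, 0.13527154]), [np.float64(0.004177506882991745), np.float64(0.004177506882991799)])
0.1 [0.76023689 0.2317373  0.1       ] [0.84315814 0.3183083  0.1       ]
0.15 [0.74659583 0.21349354 0.15      ] [0.70559076 0.18760849 0.15      ]
0.2 [0.73295477 0.19524979 0.2       ] [0.56802339 0.05690869 0.2       ]
[-343.49924897  485.9782088 ]
```

The stool's rim is about 0.137 m high, so crossing at z = 0.231 clears it.

```bash
python3 -m pendant '[{"dx":-23,"dy":33},{"dx":-46,"dy":65},{"dx":-69,"dy":97},{"dx":-92,"dy":130},{"dx":-115,"dy":162},{"dx":-137,"dy":194},{"dx":-160,"dy":227},{"dx":-183,"dy":259},{"dx":-206,"dy":292},{"dx":-229,"dy":324}]' 40; python3 -m pendant '[{"dx":-23,"dy":33},{"dx":-46,"dy":65},{"dx":-69,"dy":97},{"dx":-92,"dy":130},{"dx":-114,"dy":162},{"dx":-114,"dy":162},{"dx":-114,"dy":162}]'
python3 - <<'E'
from h import *
print(observe())
for n in ("wrist","top","scene"):
    f=eyes.grab_frame(n); cv2.imwrite(f"pics/{n}1.png",f["image"])
E
```

```text
{'clock': 0.4, 'qpos': array([-1.24822151,  0.5215051 , -0.03631206,  1.59955512,  0.02117264,
        1.02109301, -0.11282272]), 'qd': array([-0.00086212, -0.00122522, -0.00043811, -0.00022282,  0.00025464,
       -0.00066927,  0.00037011]), 'joint_efforts': array([-2.36666616e-03, -9.26044893e+01,  1.97608151e+00, -3.69901192e+01,
        1.77580607e-02,  3.59660044e-03,  1.51516964e-06]), 'position': array([0.2392151 , 0.57735861, 0.23120535]), 'tool_rot': array([-3.14157664e+00,  1.78435622e-04,  1.17795302e+00]), 'force': array([ 0.06980373,  0.19093518, -0.56563709]), 'moment': array([-0.01579095,  0.00836798,  0.01800417]), 'grip_width': 0.0852496873670648}schema error: expected keys dx, dy, dz, ax, ay, az, claw
schema error: expected keys dx, dy, dz, ax, ay, az, claw
```

All keys are required in each row.

```bash
python3 -m pendant '[{"dx":-23,"dy":33,"dz":0,"ax":0,"ay":0,"az":0,"claw":85},{"dx":-46,"dy":65,"dz":0,"ax":0,"ay":0,"az":0,"claw":85},{"dx":-69,"dy":97,"dz":0,"ax":0,"ay":0,"az":0,"claw":85},{"dx":-92,"dy":130,"dz":0,"ax":0,"ay":0,"az":0,"claw":85},{"dx":-115,"dy":162,"dz":0,"ax":0,"ay":0,"az":0,"claw":85},{"dx":-137,"dy":194,"dz":0,"ax":0,"ay":0,"az":0,"claw":85},{"dx":-160,"dy":227,"dz":0,"ax":0,"ay":0,"az":0,"claw":85},{"dx":-183,"dy":259,"dz":0,"ax":0,"ay":0,"az":0,"claw":85},{"dx":-206,"dy":292,"dz":0,"ax":0,"ay":0,"az":0,"claw":85},{"dx":-229,"dy":324,"dz":0,"ax":0,"ay":0,"az":0,"claw":85}]' 40
```

```text
clock: 1.38
position: [0.4517, 0.24, 0.2316]
tool_rot: [3.141, -0.0, 1.178]
force: [1.3, 0.3, 0.3]
grip_width: 0.085
```

```bash
python3 -m pendant '[{"dx":-23,"dy":33,"dz":0,"ax":0,"ay":0,"az":0,"claw":85},{"dx":-46,"dy":65,"dz":0,"ax":0,"ay":0,"az":0,"claw":85},{"dx":-69,"dy":97,"dz":0,"ax":0,"ay":0,"az":0,"claw":85},{"dx":-92,"dy":130,"dz":0,"ax":0,"ay":0,"az":0,"claw":85},{"dx":-114,"dy":162,"dz":0,"ax":0,"ay":0,"az":0,"claw":85},{"dx":-114,"dy":162,"dz":0,"ax":0,"ay":0,"az":0,"claw":85},{"dx":-114,"dy":162,"dz":0,"ax":0,"ay":0,"az":0,"claw":85}]'
python3 - <<'E'
from h import *
o=observe();print(o["clock"],o["qpos"],o["force"],o["moment"],o["position"])
for n in ("wrist","top","scene"):
    f=eyes.grab_frame(n); cv2.imwrite(f"pics/{n}1.png",f["image"])
    np.save(f"pics/{n}1.npy",f,allow_pickle=True)
E
```

```text
clock: 1.97
position: [0.5576, 0.0722, 0.2311]
tool_rot: [3.141, 0.001, 1.174]
force: [-0.8, 1.0, -0.7]
grip_width: 0.0852
1.9667 [-0.32075311  0.42433909  0.11727887  1.77404272 -0.05863     0.94674318
  0.99461986] [-0.80733922  1.01048427 -0.65807374] [-0.01831786  0.02263987  0.02392309] [0.55763186 0.07219153 0.23111117]
```

View pics/wrist1.png

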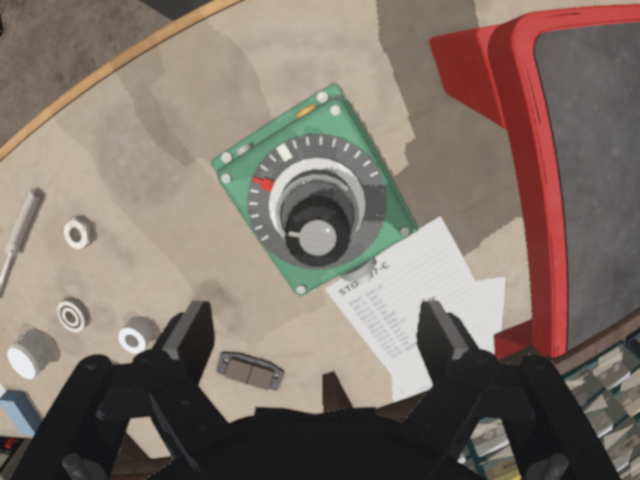

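View pics/scene1.png

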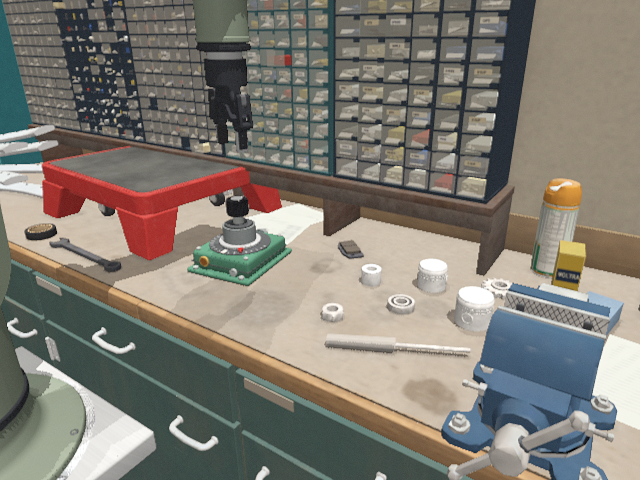

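View pics/top1.png

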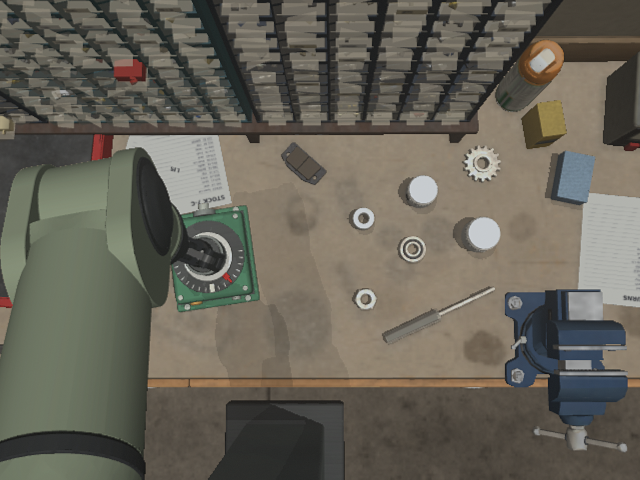

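The wrist view shows the cap at (318,237), the red pointer near (263,184), the white mark near (284,153) and the dial around (317,200). I'll refine the axis from these.

```bash
cat >> h.py <<'E'
def blob(f,lo,hi,box):
    x0,y0,x1,y1=box; im=cv2.cvtColor(f["image"],cv2.COLOR_BGR2HSV)
    m=cv2.inRange(im,np.array(lo),np.array(hi)); k=np.zeros_like(m); k[y0:y1,x0:x1]=m[y0:y1,x0:x1]
    n,l,s,c=cv2.connectedComponentsWithStats(k); i=1+np.argmax(s[1:,4]); return c[i],s[i],(l==i)
E
python3 - <<'E'
from h import *
fw=np.load("pics/wrist1.npy",allow_pickle=True).item(); ft=np.load("pics/top1.npy",allow_pickle=True).item(); fs=np.load("pics/scene1.npy",allow_pickle=True).item()
print("camera",ray(fw,(315,234))[0], "tcp px",proj(fw,observe()["position"],True))
a=fw["image"][80:300,200:440]; cv2.imwrite("pics/w1z.png",cv2.resize(a,(654,600),interpolation=cv2.INTER_CUBIC))
hs=cv2.cvtColor(fw["image"],cv2.COLOR_BGR2HSV); print(hs[237,318],hs[245,295],hs[184,263],hs[153,284])
c,s,m=blob(fw,(0,0,110),(180,60,255),(295,215,342,262)); print("cap",c,s)
capt=(195.9,252.2)
print(tri([ray(fw,c,True),ray(ft,capt)]), onz(fw,c,.142,True))
r=blob(fw,(0,120,80),(8,255,255),(240,165,290,205)); w=blob(fw,(0,0,180),(180,60,255),(272,140,298,166)); print(r[:2],w[:2])
R=onz(fw,r[0],.053,True); W=onz(fw,w[0],.048,True); print(R,W)
print(tri([ray(fw,w[0],True),ray(ft,(211.75,287.4))]),tri([ray(fw,r[0],True),ray(ft,(226.7,277.3))]))
for C in ([.5567,.0740],[.557,.0735]):
    d=W[:2]-C; e=R[:2]-C; print(np.hypot(*d),np.hypot(*e),np.degrees(np.arctan2(d[1],d[0])),np.degrees(np.arctan2(e[1],e[0])))
E
```

```text
camera [0.48549224 0.10274849 0.37284698] tcp px [320.27765898 301.89791484]
[ 20   9 173] [23 20 50] [  1 169 213] [ 25  12 235]
cap [316.69666048 237.31725417] [ 295  220   41   36 1078]
(array([0.55670437, 0.07426244, 0.14125907]), [np.float64(0.0001963899282072688), np.float64(0.00019638992820721876)]) [0.55630544 0.07425121 0.142     ]
(array([264.14723926, 182.8404908 ]), array([253, 177,  21,  14, 163], dtype=int32)) (array([283.83018868, 152.        ]), array([277, 144,  15,  17, 159], dtype=int32))
[0.51946404 0.04016997 0.053     ] [0.50177555 0.06640361 0.048     ]
(array([0.50212699, 0.06628818, 0.0467278 ]), [np.float64(0.00028869802051198013), np.float64(0.0002886980205121111)]) (array([0.51981354, 0.03970948, 0.05056458]), [np.float64(9.201322585136452e-05), np.float64(9.201322585169987e-05)])
0.05544727084635838 0.050308925299948536 -172.12559991505714 -137.7438787006995
0.05567852482428085 0.050198003084002935 -172.67757445531305 -138.39655070396148
```

View pics/w1z.png

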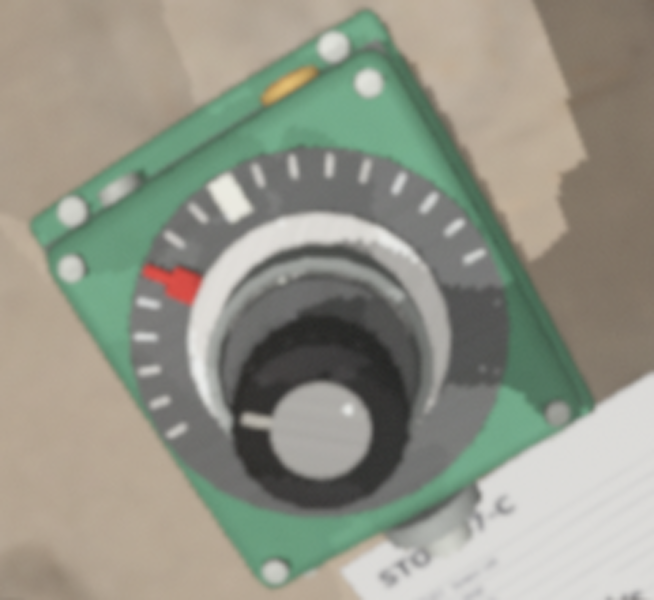

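Axis ≈ (0.5567, 0.0742). The cap top measures 0.141 m and the pointer is about 34.4° (0.60 rad) from the mark. I'll descend with the jaws open around the knob.

```bash
python3 -m pendant '[{"dx":0,"dy":0,"dz":30,"ax":0,"ay":0,"az":0,"claw":85},{"dx":0,"dy":0,"dz":60,"ax":0,"ay":0,"az":0,"claw":85},{"dx":0,"dy":0,"dz":90,"ax":0,"ay":0,"az":0,"claw":85},{"dx":0,"dy":0,"dz":110,"ax":0,"ay":0,"az":0,"claw":85},{"dx":0,"dy":0,"dz":123,"ax":0,"ay":0,"az":0,"claw":85},{"dx":0,"dy":0,"dz":123,"ax":0,"ay":0,"az":0,"claw":85},{"dx":0,"dy":0,"dz":123,"ax":0,"ay":0,"az":0,"claw":85}]'
python3 - <<'E'
from h import *
o=observe();print(o["clock"],o["qpos"],o["force"],o["moment"],o["position"])
for n in ("wrist","scene"):
    f=eyes.grab_frame(n); a=f["image"] if n=="wrist" else cv2.resize(f["image"][130:280,160:320],(640,600)); cv2.imwrite(f"pics/{n}2.png",a)
E
```

```text
clock: 2.7
position: [0.5566, 0.0754, 0.1084]
tool_rot: [-3.141, 0.0, 1.179]
force: [0.2, -0.4, 0.6]
grip_width: 0.0851
2.7 [-0.30470646  0.58824623  0.09014789  1.87487685 -0.07960526  0.68265566
  1.01165407] [ 0.21400863 -0.36027983  0.55481347] [-0.01040035 -0.06601962 -0.01147501] [0.5565553  0.07540364 0.10835834]
```

View pics/wrist2.png

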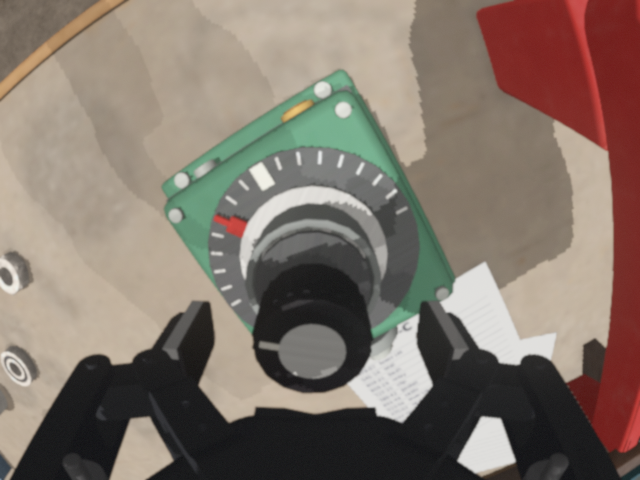

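View pics/scene2.png

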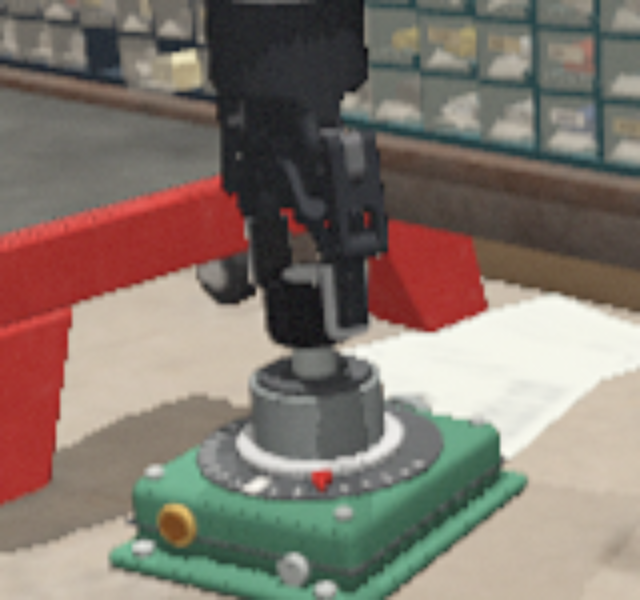

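The wrist view shows the knob cap at (311,350) and the jaw midpoint at about column 316, so the jaws sit about 1 mm off in tool x, matching the TCP reading. I'll shift −1 mm and close.

```bash
python3 -m pendant '[{"dx":-1,"dy":0,"dz":0,"ax":0,"ay":0,"az":0,"claw":60},{"dx":-1,"dy":0,"dz":0,"ax":0,"ay":0,"az":0,"claw":48},{"dx":-1,"dy":0,"dz":0,"ax":0,"ay":0,"az":0,"claw":42},{"dx":-1,"dy":0,"dz":0,"ax":0,"ay":0,"az":0,"claw":40},{"dx":-1,"dy":0,"dz":0,"ax":0,"ay":0,"az":0,"claw":40},{"dx":-1,"dy":0,"dz":0,"ax":0,"ay":0,"az":0,"claw":40}]' 30
python3 - <<'E'
from h import *
o=observe();print(o["clock"],o["qpos"][6],o["force"],o["moment"],o["position"],o["grip_width"])
E
```

```text
clock: 3.3
position: [0.5569, 0.0739, 0.1086]
tool_rot: [3.141, -0.001, 1.178]
force: [1.5, 3.4, 2.4]
grip_width: 0.0434
3.3 1.0133198614610839 [1.46164076 3.43013981 2.39868447] [ 0.47747258 -0.35662316  0.01199373] [0.55688941 0.07388189 0.10856363] 0.04339045684332883
```

```bash
python3 -m pendant '[{"dx":0.5,"dy":0,"dz":0.7,"ax":0,"ay":0,"az":0,"claw":40},{"dx":0.5,"dy":0,"dz":1.4,"ax":0,"ay":0,"az":0,"claw":40},{"dx":0.5,"dy":0,"dz":2.0,"ax":0,"ay":0,"az":0,"claw":40}]'
python3 -m pendant '[{"dx":0,"dy":0,"dz":0.3,"ax":0,"ay":0,"az":0,"claw":40},{"dx":0,"dy":0,"dz":0.6,"ax":0,"ay":0,"az":0,"claw":40}]'
python3 -m pendant '[{"dx":0,"dy":0,"dz":0.3,"ax":0,"ay":0,"az":0,"claw":40},{"dx":0,"dy":0,"dz":0.6,"ax":0,"ay":0,"az":0,"claw":40}]'
```

```text
clock: 3.55
position: [0.5569, 0.0739, 0.1063]
tool_rot: [3.141, -0.0, 1.178]
force: [1.7, 0.8, 2.5]
grip_width: 0.043
clock: 3.72
position: [0.5568, 0.0739, 0.1057]
tool_rot: [3.141, -0.0, 1.178]
force: [3.7, 1.7, 1.6]
grip_width: 0.0434
clock: 3.88
position: [0.5569, 0.074, 0.1051]
tool_rot: [3.141, -0.0, 1.178]
force: [3.2, 0.7, 1.4]
grip_width: 0.043
```

```bash
python3 -m pendant '[{"dx":0,"dy":0,"dz":0.3,"ax":0,"ay":0,"az":0,"claw":40},{"dx":0,"dy":0,"dz":0.6,"ax":0,"ay":0,"az":0,"claw":40}]'
python3 -m pendant '[{"dx":0,"dy":0,"dz":0.3,"ax":0,"ay":0,"az":0,"claw":40},{"dx":0,"dy":0,"dz":0.6,"ax":0,"ay":0,"az":0,"claw":40}]'
```

```text
clock: 4.05
position: [0.5569, 0.074, 0.1045]
tool_rot: [3.141, -0.0, 1.178]
force: [3.2, 0.8, 1.9]
grip_width: 0.0431
clock: 4.22
position: [0.5568, 0.074, 0.1039]
tool_rot: [3.141, -0.0, 1.178]
force: [2.7, 1.0, 0.1]
grip_width: 0.0432
```

```bash
python3 - <<'E'
from h import *
f=eyes.grab_frame("scene"); cv2.imwrite("pics/s3.png",cv2.resize(f["image"][130:280,160:320],(640,600)))
E
```

```text
(no output)
```

View pics/s3.png

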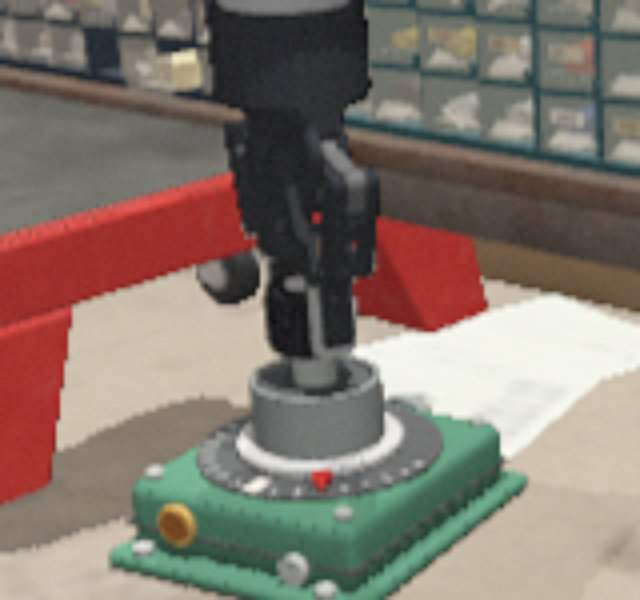

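The scene view shows the knob going down with the fingers: its underside moved from about row 345 to 357, and the gap to the collar has shrunk. I'll keep easing it down.

```bash
python3 -m pendant '[{"dx":0,"dy":0,"dz":0.3,"ax":0,"ay":0,"az":0,"claw":40},{"dx":0,"dy":0,"dz":0.6,"ax":0,"ay":0,"az":0,"claw":40}]'
python3 -m pendant '[{"dx":0,"dy":0,"dz":0.3,"ax":0,"ay":0,"az":0,"claw":40},{"dx":0,"dy":0,"dz":0.6,"ax":0,"ay":0,"az":0,"claw":40}]'
```

```text
clock: 4.43
position: [0.5569, 0.074, 0.1033]
tool_rot: [3.141, -0.0, 1.178]
force: [3.2, 0.5, 1.5]
grip_width: 0.0429
clock: 4.6
position: [0.5568, 0.0739, 0.1027]
tool_rot: [3.141, -0.0, 1.178]
force: [4.4, -0.7, 1.7]
grip_width: 0.043
```

```bash
python3 -m pendant '[{"dx":0,"dy":0,"dz":0.3,"ax":0,"ay":0,"az":0,"claw":40},{"dx":0,"dy":0,"dz":0.6,"ax":0,"ay":0,"az":0,"claw":40}]'

```

```text
clock: 4.77
position: [0.5568, 0.074, 0.1021]
tool_rot: [3.141, -0.0, 1.178]
force: [4.7, -0.7, 1.2]
grip_width: 0.0429
```

```bash
python3 -m pendant '[{"dx":0,"dy":0,"dz":0.3,"ax":0,"ay":0,"az":0,"claw":40},{"dx":0,"dy":0,"dz":0.6,"ax":0,"ay":0,"az":0,"claw":40}]'

```

```text
clock: 4.93
position: [0.5568, 0.074, 0.1015]
tool_rot: [3.141, -0.0, 1.178]
force: [4.2, -0.8, 1.3]
grip_width: 0.0431
```

```bash
python3 -m pendant '[{"dx":0,"dy":0,"dz":0.3,"ax":0,"ay":0,"az":0,"claw":40},{"dx":0,"dy":0,"dz":0.6,"ax":0,"ay":0,"az":0,"claw":40}]'

```

```text
clock: 5.1
position: [0.5568, 0.074, 0.1009]
tool_rot: [3.141, -0.0, 1.178]
force: [4.5, 0.0, 1.6]
grip_width: 0.0436
```

```bash
python3 -m pendant '[{"dx":0,"dy":0,"dz":0.3,"ax":0,"ay":0,"az":0,"claw":40},{"dx":0,"dy":0,"dz":0.6,"ax":0,"ay":0,"az":0,"claw":40}]'

```

```text
clock: 5.27
position: [0.5568, 0.074, 0.1003]
tool_rot: [3.141, -0.0, 1.178]
force: [5.2, -0.1, 1.0]
grip_width: 0.043
```

```bash
python3 -m pendant '[{"dx":0,"dy":0.4,"dz":0.3,"ax":0,"ay":0,"az":0,"claw":40},{"dx":0,"dy":0.4,"dz":0.6,"ax":0,"ay":0,"az":0,"claw":40}]'

```

```text
clock: 5.43
position: [0.5569, 0.0739, 0.0996]
tool_rot: [-3.141, 0.0, 1.178]
force: [3.4, 0.9, 4.3]
grip_width: 0.0435
```

```bash
python3 -m pendant '[{"dx":0,"dy":0,"dz":0.3,"ax":0,"ay":0,"az":0,"claw":40},{"dx":0,"dy":0,"dz":0.6,"ax":0,"ay":0,"az":0,"claw":40}]'

```

```text
clock: 5.6
position: [0.5569, 0.0739, 0.0991]
tool_rot: [-3.141, 0.0, 1.178]
force: [0.7, 1.1, 4.4]
grip_width: 0.0431
```

Fz rose from about 1.3 N to 4.4 N at roughly 9 mm depth, so this is tooth on tooth. I'll rock gently at this preload.

```bash
for i in 1 2 3; do python3 -m pendant '[{"dx":0,"dy":0,"dz":0,"ax":0,"ay":0,"az":1,"claw":40},{"dx":0,"dy":0,"dz":0,"ax":0,"ay":0,"az":2,"claw":40}]' | grep -E "force|posi|rot"; python3 -c "
from h import *; print(observe()['moment'])"; done

```

```text
position: [0.5569, 0.0739, 0.099]
tool_rot: [-3.141, 0.0, 1.141]
force: [0.3, 0.7, 5.1]
[ 0.14923458 -0.08135215  0.10144564]
position: [0.5569, 0.0739, 0.099]
tool_rot: [-3.141, 0.0, 1.106]
force: [-0.4, 1.0, 4.7]
[0.10034996 0.08537039 0.08867051]
position: [0.5569, 0.0739, 0.099]
tool_rot: [-3.141, 0.0, 1.071]
force: [-0.0, 0.4, 4.0]
[0.07593979 0.23813249 0.01923663]
```

```bash
python3 -m pendant '[{"dx":0,"dy":0,"dz":0,"ax":0,"ay":0,"az":1,"claw":40},{"dx":0,"dy":0,"dz":0,"ax":0,"ay":0,"az":2,"claw":40}]' | grep -E "force|posi"
python3 -c "from h import *; print(observe()['moment'])"
```

```text
position: [0.5569, 0.0739, 0.0991]
force: [-1.5, 1.0, 4.8]
[0.06147795 0.44650155 0.11615305]
```

```bash
python3 -m pendant '[{"dx":0,"dy":0,"dz":0,"ax":0,"ay":0,"az":1,"claw":40},{"dx":0,"dy":0,"dz":0,"ax":0,"ay":0,"az":2,"claw":40}]' | grep -E "force|posi"
python3 -c "from h import *; print(observe()['moment'])"
```

```text
position: [0.5569, 0.0738, 0.099]
force: [-2.3, 1.4, 5.4]
[0.14485981 0.58598099 0.00512926]
```

```bash
python3 -m pendant '[{"dx":0,"dy":0,"dz":0,"ax":0,"ay":0,"az":1,"claw":40},{"dx":0,"dy":0,"dz":0,"ax":0,"ay":0,"az":2,"claw":40}]' | grep -E "force|posi"
python3 -c "from h import *; print(observe()['moment'])"
```

```text
position: [0.5569, 0.0738, 0.099]
force: [-3.4, 0.3, 4.6]
[0.02539924 0.63390096 0.01665134]
```

```bash
python3 -m pendant '[{"dx":0,"dy":-0.3,"dz":0,"ax":0,"ay":0,"az":1,"claw":40},{"dx":0,"dy":-0.3,"dz":0,"ax":0,"ay":0,"az":2,"claw":40}]' | grep -E "force|posi"
python3 -c "from h import *; print(observe()['moment'])"
```

```text
position: [0.5568, 0.0738, 0.0991]
force: [-0.6, 0.2, 3.5]
[-0.23850707  0.34663127 -0.02146938]
```

```bash
python3 -m pendant '[{"dx":0,"dy":0,"dz":0,"ax":0,"ay":0,"az":1,"claw":40},{"dx":0,"dy":0,"dz":0,"ax":0,"ay":0,"az":2,"claw":40}]' | grep -E "force|posi"
python3 -c "from h import *; print(observe()['moment'])"
```

```text
position: [0.5568, 0.0738, 0.0991]
force: [-1.4, -0.7, 3.4]
[-0.31344836  0.40012116  0.10767888]
```

```bash
python3 -m pendant '[{"dx":0,"dy":0,"dz":0,"ax":0,"ay":0,"az":1,"claw":40},{"dx":0,"dy":0,"dz":0,"ax":0,"ay":0,"az":2,"claw":40}]' | grep -E "force|posi"
python3 -c "from h import *; print(observe()['moment'])"
```

```text
position: [0.5569, 0.0738, 0.0991]
force: [-1.0, -2.8, 3.4]
[-0.49982662  0.39311314  0.10683223]
```

```bash
python3 -m pendant '[{"dx":0,"dy":0,"dz":0.1,"ax":0,"ay":0,"az":1,"claw":40},{"dx":0,"dy":0,"dz":0.1,"ax":0,"ay":0,"az":2,"claw":40}]' | grep -E "force|posi"
python3 -c "from h import *; print(observe()['moment'])"
```

```text
position: [0.5568, 0.0738, 0.099]
force: [-2.9, -2.5, 4.9]
[-0.59881409  0.5139213   0.08014242]
```

```bash
python3 -m pendant '[{"dx":-0.2,"dy":0,"dz":0,"ax":0,"ay":0,"az":1,"claw":40},{"dx":-0.2,"dy":0,"dz":0,"ax":0,"ay":0,"az":2,"claw":40}]' | grep -E "force|posi"
python3 -c "from h import *; print(observe()['moment'])"
```

```text
position: [0.5568, 0.0738, 0.099]
force: [-0.8, -1.9, 3.8]
[-0.60038483  0.4056162   0.07021248]
```

```bash
python3 -m pendant '[{"dx":0,"dy":0,"dz":0,"ax":0,"ay":0,"az":1,"claw":40},{"dx":0,"dy":0,"dz":0,"ax":0,"ay":0,"az":2,"claw":40}]' | grep -E "force|posi"
python3 -c "from h import *; print(observe()['moment'])"
```

```text
position: [0.5568, 0.0738, 0.099]
force: [-1.5, -2.6, 4.6]
[-0.67217295  0.36224571  0.09432189]
```

```bash
python3 -m pendant '[{"dx":0,"dy":0,"dz":0,"ax":0,"ay":0,"az":1,"claw":40},{"dx":0,"dy":0,"dz":0,"ax":0,"ay":0,"az":2,"claw":40}]' | grep -E "force|posi|rot|clock"
python3 -c "from h import *; print(observe()['moment'])"
```

```text
clock: 7.77
position: [0.5568, 0.0738, 0.099]
tool_rot: [3.141, 0.0, 0.722]
force: [-1.3, -2.6, 4.6]
[-0.74352006  0.4218059   0.04675217]
```

```bash
python3 -m pendant '[{"dx":0,"dy":-0.2,"dz":0,"ax":0,"ay":0,"az":1,"claw":40},{"dx":0,"dy":-0.2,"dz":0,"ax":0,"ay":0,"az":2,"claw":40}]' | grep -E "force|posi"
python3 -c "from h import *; print(observe()['moment'])"
```

```text
position: [0.5567, 0.0738, 0.099]
force: [0.2, -4.0, 3.8]
[-1.06702152  0.23235413  0.13168095]
```

```bash
python3 -m pendant '[{"dx":0,"dy":0,"dz":0,"ax":0,"ay":0,"az":1,"claw":40},{"dx":0,"dy":0,"dz":0,"ax":0,"ay":0,"az":2,"claw":40}]' | grep -E "force|posi"
python3 -c "from h import *; print(observe()['moment'])"
```

```text
position: [0.5567, 0.0738, 0.099]
force: [0.8, -6.5, 4.3]
[-1.20403231  0.1394791   0.09421365]
```

```bash
python3 -m pendant '[{"dx":0,"dy":0,"dz":0,"ax":0,"ay":0,"az":1,"claw":40},{"dx":0,"dy":0,"dz":0,"ax":0,"ay":0,"az":2,"claw":40}]' | grep -E "force|posi"
python3 -c "from h import *; print(observe()['moment'])"
```

```text
position: [0.5567, 0.0738, 0.099]
force: [0.0, -5.0, 3.7]
[-1.2428907   0.22103873  0.0663583 ]
```

```bash
python3 -m pendant '[{"dx":0,"dy":0,"dz":0,"ax":0,"ay":0,"az":1,"claw":40},{"dx":0,"dy":0,"dz":0,"ax":0,"ay":0,"az":2,"claw":40}]' | grep -E "force|posi|rot|clock"
python3 - <<'E'
from h import *
print(observe()['moment'])
f=eyes.grab_frame("wrist"); cv2.imwrite("pics/wrist3.png",f["image"])
E
```

```text
clock: 8.43
position: [0.5566, 0.0738, 0.099]
tool_rot: [3.141, 0.0, 0.583]
force: [0.2, -5.4, 4.1]
[-1.26897753  0.2162525   0.09287602]
```

View pics/wrist3.png

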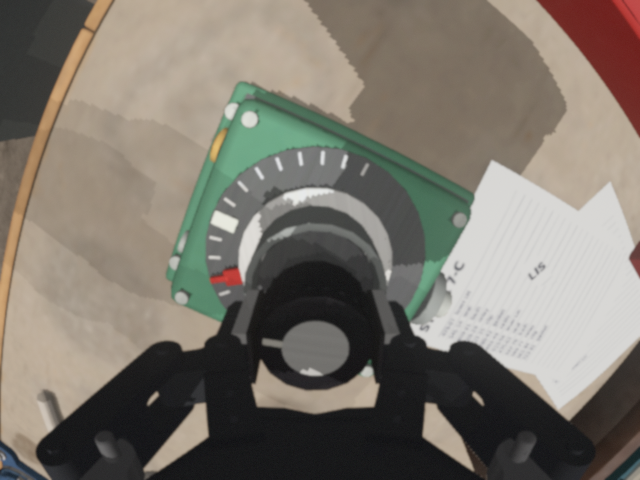

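The wrist view shows the knob turned with the fingers (tick still at left, (270,343)) and the pointer unmoved. After 34° there has been no drop, so the ring is probably dragging along in its slack. I'll carry on clockwise, where the slack end will stop it, and reduce the side force.

```bash
python3 -m pendant '[{"dx":-0.3,"dy":0.4,"dz":-0.1,"ax":0,"ay":0,"az":1.5,"claw":40},{"dx":-0.3,"dy":0.4,"dz":-0.1,"ax":0,"ay":0,"az":3,"claw":40}]' | grep -E "force|posi"
python3 -c "from h import *; print(observe()['moment'])"
```

```text
position: [0.5566, 0.0737, 0.0991]
force: [0.4, -2.6, 1.2]
[-0.65080371  0.02087616  0.06712637]
```

```bash
python3 -m pendant '[{"dx":0,"dy":0,"dz":0,"ax":0,"ay":0,"az":1.5,"claw":40},{"dx":0,"dy":0,"dz":0,"ax":0,"ay":0,"az":3,"claw":40}]' | grep -E "force|posi"
python3 -c "from h import *; print(observe()['moment'])"
```

```text
position: [0.5566, 0.0737, 0.0991]
force: [1.0, -2.1, 0.5]
[-0.59809387 -0.08317597  0.02925014]
```

```bash
python3 -m pendant '[{"dx":0,"dy":0,"dz":0,"ax":0,"ay":0,"az":1.5,"claw":40},{"dx":0,"dy":0,"dz":0,"ax":0,"ay":0,"az":3,"claw":40}]' | grep -E "force|posi"
python3 -c "from h import *; print(observe()['moment'])"
```

```text
position: [0.5566, 0.0736, 0.0991]
force: [0.2, -2.0, 1.4]
[-0.45673249 -0.03048943  0.07083978]
```

```bash
python3 -m pendant '[{"dx":0,"dy":0,"dz":0,"ax":0,"ay":0,"az":1.5,"claw":40},{"dx":0,"dy":0,"dz":0,"ax":0,"ay":0,"az":3,"claw":40}]' | grep -E "force|posi|rot|clock"
python3 -c "from h import *; print(observe()['moment'])"
```

```text
clock: 9.15
position: [0.5565, 0.0736, 0.0991]
tool_rot: [-3.141, 0.0, 0.373]
force: [-0.4, -1.1, 0.4]
[-0.34670042  0.03933111  0.07770148]
```

```bash
python3 -m pendant '[{"dx":0,"dy":0,"dz":0.2,"ax":0,"ay":0,"az":1,"claw":40},{"dx":0,"dy":0,"dz":0.2,"ax":0,"ay":0,"az":2,"claw":40}]' | grep -E "force|posi"
python3 -c "from h import *; print(observe()['moment'])"
```

```text
position: [0.5565, 0.0736, 0.0989]
force: [-0.2, -1.0, 0.9]
[-0.28812911  0.12115111  0.0364869 ]
```

```bash
python3 -m pendant '[{"dx":0,"dy":0,"dz":0.1,"ax":0,"ay":0,"az":1,"claw":40},{"dx":0,"dy":0,"dz":0.1,"ax":0,"ay":0,"az":2,"claw":40}]' | grep -E "force|posi|rot"
python3 -c "from h import *; print(observe()['moment'])"
```

```text
position: [0.5565, 0.0736, 0.0987]
tool_rot: [-3.141, 0.0, 0.304]
force: [-0.1, -0.9, 1.6]
[-0.25185575  0.22849837  0.01629713]
```

```bash
python3 -m pendant '[{"dx":0,"dy":0,"dz":0.2,"ax":0,"ay":0,"az":0,"claw":40},{"dx":0,"dy":0,"dz":0.4,"ax":0,"ay":0,"az":0,"claw":40}]' | grep -E "force|posi"
python3 -c "from h import *; print(observe()['moment'])"
```

```text
position: [0.5565, 0.0736, 0.0984]
force: [-0.6, -0.7, 2.7]
[-0.112266    0.23297345  0.01137181]
```

```bash
python3 -m pendant '[{"dx":0,"dy":0,"dz":0.2,"ax":0,"ay":0,"az":0,"claw":40},{"dx":0,"dy":0,"dz":0.4,"ax":0,"ay":0,"az":0,"claw":40}]' | grep -E "force|posi"
python3 -c "from h import *; print(observe()['moment'])"
```

```text
position: [0.5565, 0.0736, 0.0979]
force: [0.2, 0.5, 1.6]
[-0.06532945  0.30138205  0.01996312]
```

```bash
python3 -m pendant '[{"dx":0,"dy":0,"dz":0.3,"ax":0,"ay":0,"az":0,"claw":40},{"dx":0,"dy":0,"dz":0.5,"ax":0,"ay":0,"az":0,"claw":40}]' | grep -E "force|posi"
```

```text
position: [0.5565, 0.0736, 0.0974]
force: [-0.8, 0.6, 1.0]
```

```bash
python3 -m pendant '[{"dx":0,"dy":0,"dz":0.3,"ax":0,"ay":0,"az":0,"claw":40},{"dx":0,"dy":0,"dz":0.5,"ax":0,"ay":0,"az":0,"claw":40}]' | grep -E "force|posi"
```

```text
position: [0.5565, 0.0736, 0.0969]
force: [-0.6, -0.6, 0.8]
```

```bash
python3 -m pendant '[{"dx":0,"dy":0,"dz":0.3,"ax":0,"ay":0,"az":0,"claw":40},{"dx":0,"dy":0,"dz":0.5,"ax":0,"ay":0,"az":0,"claw":40}]' | grep -E "force|posi|clock"
```

```text
clock: 10.32
position: [0.5565, 0.0736, 0.0965]
force: [-0.7, -0.3, 1.2]
```

```bash
python3 -m pendant '[{"dx":0,"dy":0,"dz":0.3,"ax":0,"ay":0,"az":0,"claw":40},{"dx":0,"dy":0,"dz":0.6,"ax":0,"ay":0,"az":0,"claw":40}]' | grep -E "force|posi"
```

```text
position: [0.5565, 0.0736, 0.0959]
force: [-1.2, 0.9, 0.8]
```

```bash
python3 -m pendant '[{"dx":0,"dy":0,"dz":0.3,"ax":0,"ay":0,"az":0,"claw":40},{"dx":0,"dy":0,"dz":0.6,"ax":0,"ay":0,"az":0,"claw":40}]' | grep -E "force|posi"
```

```text
position: [0.5565, 0.0736, 0.0952]
force: [-1.0, 1.6, 1.4]
```

```bash
python3 -m pendant '[{"dx":0,"dy":0,"dz":0.3,"ax":0,"ay":0,"az":0,"claw":40},{"dx":0,"dy":0,"dz":0.6,"ax":0,"ay":0,"az":0,"claw":40}]' | grep -E "force|posi|clock"
```

```text
clock: 10.82
position: [0.5565, 0.0736, 0.0947]
force: [-1.4, 1.1, 1.7]
```

```bash
python3 -m pendant '[{"dx":0,"dy":0,"dz":0.2,"ax":0,"ay":0,"az":0,"claw":40},{"dx":0,"dy":0,"dz":0.4,"ax":0,"ay":0,"az":0,"claw":40}]' | grep -E "force|posi|clock"
```

```text
clock: 10.98
position: [0.5565, 0.0736, 0.0943]
force: [-1.7, 1.4, 1.6]
```

```bash
python3 -m pendant '[{"dx":0,"dy":0,"dz":0.2,"ax":0,"ay":0,"az":0,"claw":40},{"dx":0,"dy":0,"dz":0.4,"ax":0,"ay":0,"az":0,"claw":40}]' | grep -E "force|posi|clock"
```

```text
clock: 11.15
position: [0.5566, 0.0736, 0.0942]
force: [-5.9, 1.5, 12.1]
```

```bash
python3 -m pendant '[{"dx":0,"dy":0,"dz":0.2,"ax":0,"ay":0,"az":0,"claw":40},{"dx":0,"dy":0,"dz":0.4,"ax":0,"ay":0,"az":0,"claw":40}]' | grep -E "force|posi|clock"
```

```text
clock: 11.32
position: [0.5566, 0.0736, 0.0941]
force: [-7.9, 1.4, 20.0]
```

```bash
python3 -m pendant '[{"dx":0,"dy":0,"dz":0.1,"ax":0,"ay":0,"az":0,"claw":40},{"dx":0,"dy":0,"dz":0.3,"ax":0,"ay":0,"az":0,"claw":40}]' | grep -E "force|posi|clock"
```

```text
clock: 11.48
position: [0.5566, 0.0736, 0.094]
force: [-8.9, 2.6, 25.5]
```

Reached the bottom stop at z = 0.0942; I pushed it further than needed. I'll back off the preload and look.

```bash
python3 -m pendant '[{"dx":0,"dy":0,"dz":-0.4,"ax":0,"ay":0,"az":0,"claw":40},{"dx":0,"dy":0,"dz":-0.75,"ax":0,"ay":0,"az":0,"claw":40}]' | grep -E "force|posi|clock"
python3 - <<'E'
from h import *
print(observe()['moment'])
f=eyes.grab_frame("scene"); cv2.imwrite("pics/s4.png",cv2.resize(f["image"][130:280,160:320],(640,600)))
f=eyes.grab_frame("wrist"); cv2.imwrite("pics/wrist4.png",f["image"])
E
```

```text
clock: 11.65
position: [0.5565, 0.0736, 0.0942]
force: [-2.3, 1.9, 0.5]
[ 0.21235696  0.57713834 -0.05661991]
```

View pics/s4.png

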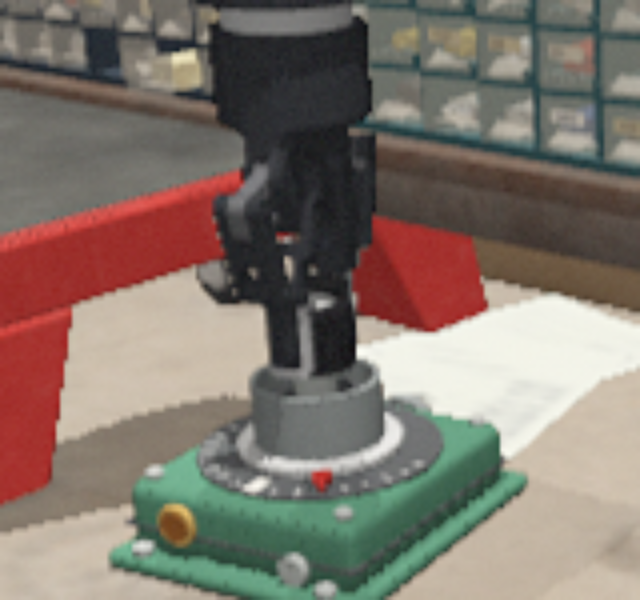

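View pics/wrist4.png

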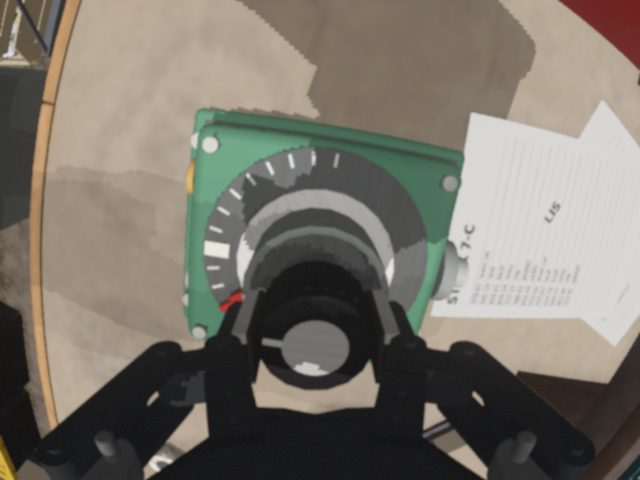

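The scene view shows the knob low in the collar with its grip unchanged; the pointer is at about (320,478) and the mark at about (257,484) in the crop. The wrist view agrees, with the pointer at (232,302) and the mark at (216,249). Now I'll turn clockwise with a pointer tracker.

```bash
cat > m.py <<'E'
from h import *
import sys
C=np.array([.5567,.0741]); ma=np.radians(-172.2)
def ang(f,lo,hi,box,z,fish=False):
    try: c,s,m=blob(f,lo,hi,box)
    except ValueError: return None
    p=onz(f,c,z,fish)[:2]-C; return np.round(c,1),s[4],round(np.degrees((np.arctan2(p[1],p[0])-ma+np.pi)%(2*np.pi)-np.pi),1),round(np.hypot(*p)*1e3,1)
def run(tag=None):
    o=observe(); print(o["clock"],"F",np.round(o["force"],1),"M",np.round(o["moment"],2),"q7",round(o["qpos"][6],2))
    fs=eyes.grab_frame("scene"); ft=eyes.grab_frame("top")
    print("scene red",ang(fs,(0,120,80),(8,255,255),(210,240,255,258),.053)," mark",ang(fs,(0,0,160),(180,60,255),(218,246,230,256),.048))
    print("top red",ang(ft,(0,120,80),(8,255,255),(195,262,245,297),.053)," mark",ang(ft,(0,0,160),(180,60,255),(205,280,219,297),.048))
    if tag:
        a=cv2.resize(fs["image"][215:275,185:305],(600,300),interpolation=cv2.INTER_CUBIC); b=cv2.resize(ft["image"][230:310,160:265],(394,300),interpolation=cv2.INTER_CUBIC)
        cv2.imwrite(f"pics/{tag}.png",np.vstack([a,np.hstack([b,np.zeros((300,206,3),np.uint8)])]))
if __name__=="__main__": run(*sys.argv[1:])
E
python3 m.py p0; python3 -m pendant '[{"dx":0,"dy":0,"dz":0,"ax":0,"ay":0,"az":4,"claw":40},{"dx":0,"dy":0,"dz":0,"ax":0,"ay":0,"az":8,"claw":40},{"dx":0,"dy":0,"dz":0,"ax":0,"ay":0,"az":12,"claw":40}]'; python3 m.py
```

```text
11.75 F [-4.5  1.6  8.8] M [ 0.2   1.11 -0.02] q7 0.35
scene red (array([239.9, 249.4]), np.int32(17), np.float64(34.2), np.float64(54.6))  mark (array([224. , 250.7]), np.int32(19), np.float64(-1.2), np.float64(55.0))
top red (array([226.7, 277.3]), np.int32(47), np.float64(35.6), np.float64(50.7))  mark (array([212. , 287.9]), np.int32(27), np.float64(1.0), np.float64(55.8))
clock: 12.1
position: [0.5565, 0.0736, 0.0942]
tool_rot: [-3.141, 0.0, 0.093]
force: [-6.2, 1.7, 9.2]
grip_width: 0.0434
12.1 F [-6.2  1.7  9.2] M [0.27 1.32 0.12] q7 0.19
scene red (array([236.2, 249.6]), np.int32(20), np.float64(26.7), np.float64(55.3))  mark (array([224. , 250.7]), np.int32(19), np.float64(-1.2), np.float64(55.0))
top red (array([223.2, 279.9]), np.int32(45), np.float64(27.1), np.float64(50.4))  mark (array([211.8, 287.4]), np.int32(32), np.float64(0.6), np.float64(55.0))
```

View pics/p0.png

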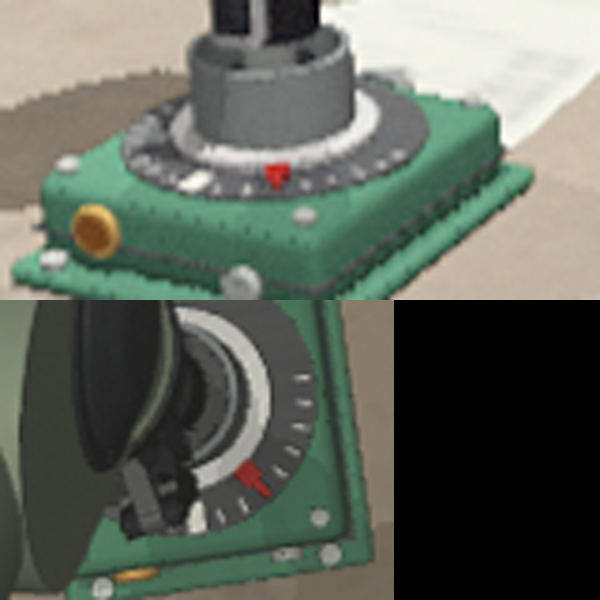

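The pointer moved from about 35° to 27°, so the unit is in gear and the slack is already taken up. I'll trim the side and down load and turn 20° more.

```bash
python3 -m pendant '[{"dx":-0.4,"dy":0,"dz":-0.2,"ax":0,"ay":0,"az":4,"claw":40},{"dx":-0.4,"dy":0,"dz":-0.2,"ax":0,"ay":0,"az":8,"claw":40},{"dx":-0.4,"dy":0,"dz":-0.2,"ax":0,"ay":0,"az":12,"claw":40},{"dx":-0.4,"dy":0,"dz":-0.2,"ax":0,"ay":0,"az":16,"claw":40},{"dx":-0.4,"dy":0,"dz":-0.2,"ax":0,"ay":0,"az":19,"claw":40},{"dx":-0.4,"dy":0,"dz":-0.2,"ax":0,"ay":0,"az":20,"claw":40},{"dx":-0.4,"dy":0,"dz":-0.2,"ax":0,"ay":0,"az":20,"claw":40}]'; python3 m.py p1
```

```text
clock: 12.78
position: [0.5562, 0.0736, 0.0942]
tool_rot: [3.142, -0.0, -0.254]
force: [-2.6, 0.9, 5.1]
grip_width: 0.0433
12.7833 F [-2.6  0.9  5.1] M [0.35 0.83 0.1 ] q7 -0.07
scene red (array([227.8, 249.1]), np.int32(22), np.float64(8.6), np.float64(55.0))  mark (array([222.8, 251. ]), np.int32(11), np.float64(-2.4), np.float64(57.2))
top red (array([214.2, 284.1]), np.int32(44), np.float64(7.4), np.float64(50.4))  mark (array([211.6, 288. ]), np.int32(26), np.float64(0.2), np.float64(55.9))
```

View pics/p1.png

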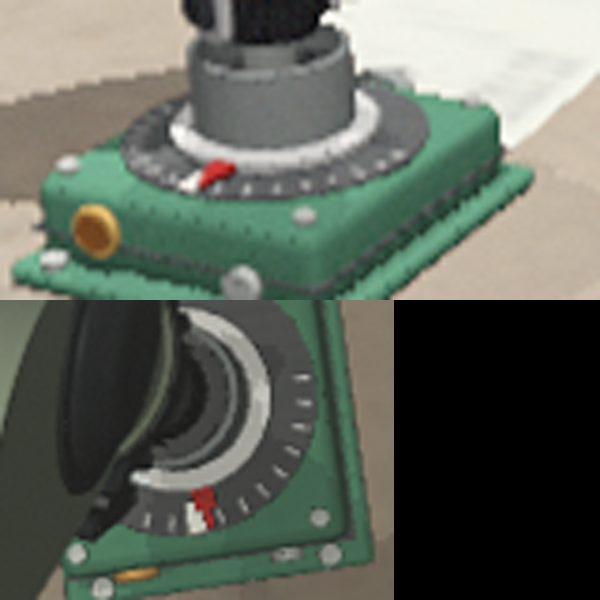

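Pointer now 7.4° against the mark's 0.6° in the top view, so about 6.8° remains. I'll turn 5.5°.

```bash
python3 -m pendant '[{"dx":-0.1,"dy":0,"dz":-0.1,"ax":0,"ay":0,"az":2,"claw":40},{"dx":-0.1,"dy":0,"dz":-0.1,"ax":0,"ay":0,"az":4,"claw":40},{"dx":-0.1,"dy":0,"dz":-0.1,"ax":0,"ay":0,"az":5.5,"claw":40},{"dx":-0.1,"dy":0,"dz":-0.1,"ax":0,"ay":0,"az":5.5,"claw":40}]'; python3 m.py p2; python3 - <<'E'
from h import *
f=eyes.grab_frame("wrist"); cv2.imwrite("pics/wrist5.png",f["image"])
E
```

```text
clock: 13.22
position: [0.5561, 0.0736, 0.0942]
tool_rot: [3.141, -0.0, -0.351]
force: [-1.2, 2.0, 3.6]
grip_width: 0.0431
13.2167 F [-1.2  2.   3.6] M [0.5  0.59 0.02] q7 -0.14
scene red (array([225.5, 248.6]), np.int32(20), np.float64(2.5), np.float64(54.1))  mark (array([223.1, 251.8]), np.int32(9), np.float64(0.4), np.float64(59.9))
top red (array([211.3, 284.3]), np.int32(38), np.float64(1.7), np.float64(49.6))  mark (array([210., 288.]), np.int32(3), np.float64(-2.7), np.float64(55.6))
```

View pics/p2.png

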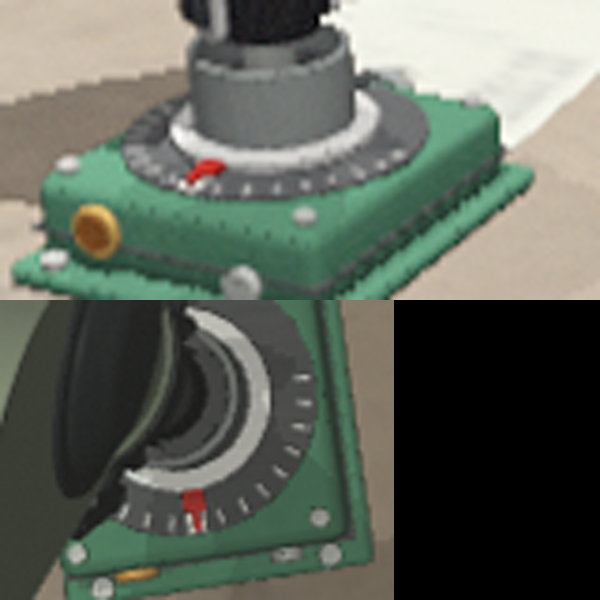

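View pics/wrist5.png

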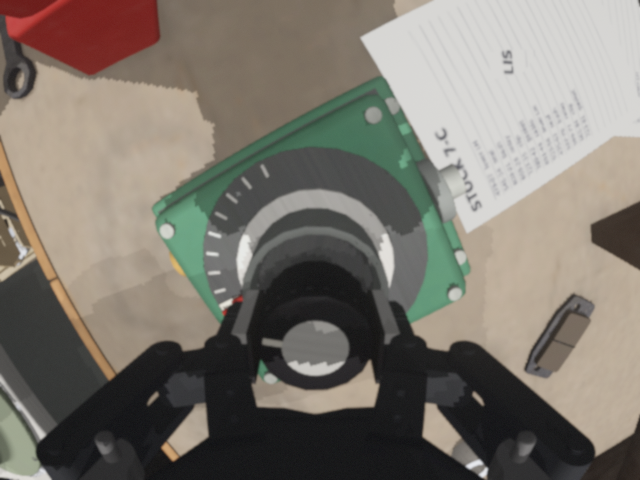

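```bash
python3 - <<'E'
from h import *
f=eyes.grab_frame("top"); a=f["image"][270:300,195:230]; cv2.imwrite("pics/tz.png",cv2.resize(a,(700,600),interpolation=cv2.INTER_NEAREST))
for d in (-4.1,0,4.1):
  for r in (.050,.056,.060):
    t=np.radians(-172.2+d); print(d,r,np.round(proj(f,[.5567+r*np.cos(t),.0741+r*np.sin(t),.048]),1),end=' ')
E
```

```text
-4.1 0.05 [209.  284.9] -4.1 0.056 [209.2 288.3] -4.1 0.06 [209.3 290.6] 0 0.05 [211.1 284.7] 0 0.056 [211.5 288.1] 0 0.06 [211.8 290.3] 4.1 0.05 [213.1 284.3] 4.1 0.056 [213.8 287.7] 4.1 0.06 [214.2 289.9]
```

View pics/tz.png

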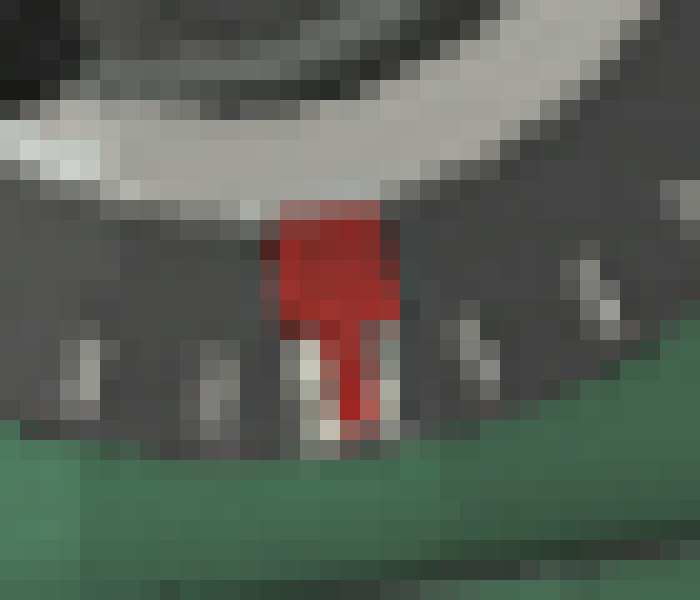

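In the zoom, white shows on both sides of the red tip; the tip is at about column 212.7 and the mark centre at 212.4. Adding the height parallax, about 1.1° remains, so I'll nudge 1.1°.

```bash
python3 -m pendant '[{"dx":0,"dy":0,"dz":0,"ax":0,"ay":0,"az":0.6,"claw":40},{"dx":0,"dy":0,"dz":0,"ax":0,"ay":0,"az":1.1,"claw":40},{"dx":0,"dy":0,"dz":0,"ax":0,"ay":0,"az":1.1,"claw":40},{"dx":0,"dy":0,"dz":0,"ax":0,"ay":0,"az":1.1,"claw":40}]'; python3 m.py
```

```text
clock: 13.75
position: [0.556, 0.0736, 0.0942]
tool_rot: [-3.142, 0.0, -0.368]
force: [-1.9, 3.0, 3.3]
grip_width: 0.0432
13.75 F [-1.9  3.   3.3] M [0.66 0.48 0.  ] q7 -0.16
scene red (array([225.3, 248.4]), np.int32(19), np.float64(1.8), np.float64(53.7))  mark (array([223.8, 251.3]), np.int32(11), np.float64(0.2), np.float64(57.4))
top red (array([210.7, 284.3]), np.int32(42), np.float64(0.4), np.float64(49.6))  mark (array([210. , 288.5]), np.int32(2), np.float64(-2.7), np.float64(56.4))
```

```bash
python3 -m pendant '[{"dx":0,"dy":0,"dz":0,"ax":0,"ay":0,"az":0,"claw":46},{"dx":0,"dy":0,"dz":0,"ax":0,"ay":0,"az":0,"claw":60},{"dx":0,"dy":0,"dz":0,"ax":0,"ay":0,"az":0,"claw":85},{"dx":0,"dy":0,"dz":0,"ax":0,"ay":0,"az":0,"claw":85},{"dx":0,"dy":0,"dz":0,"ax":0,"ay":0,"az":0,"claw":85},{"dx":0,"dy":0,"dz":0,"ax":0,"ay":0,"az":0,"claw":85}]'; python3 m.py p3; python3 - <<'E'
from h import *
f=eyes.grab_frame("wrist"); cv2.imwrite("pics/wrist6.png",f["image"])
f=eyes.grab_frame("scene"); cv2.imwrite("pics/s6.png",cv2.resize(f["image"][130:280,160:320],(640,600)))
E
```

```text
clock: 14.35
position: [0.5561, 0.0734, 0.0942]
tool_rot: [3.141, -0.0, -0.369]
force: [0.8, 0.7, 0.3]
grip_width: 0.0848
14.35 F [0.8 0.7 0.3] M [-0.05 -0.01  0.01] q7 -0.16
scene red (array([225.3, 248.4]), np.int32(21), np.float64(1.8), np.float64(53.7))  mark (array([223.8, 251.3]), np.int32(11), np.float64(0.2), np.float64(57.4))
top red (array([210.8, 284.3]), np.int32(40), np.float64(0.7), np.float64(49.6))  mark (array([214. , 289.5]), np.int32(2), np.float64(3.9), np.float64(59.2))
```

View pics/wrist6.png

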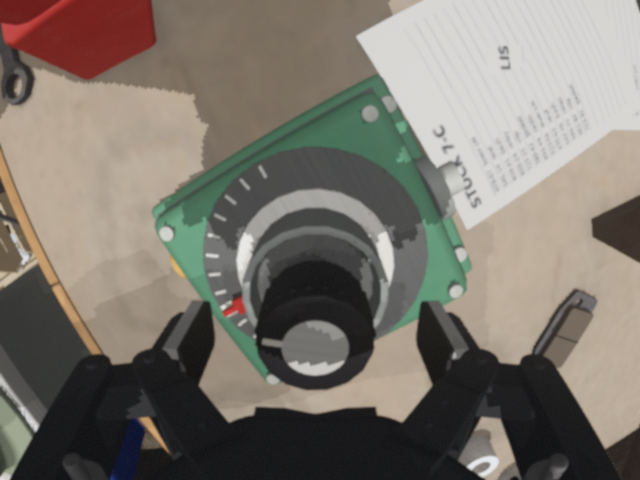

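View pics/s6.png

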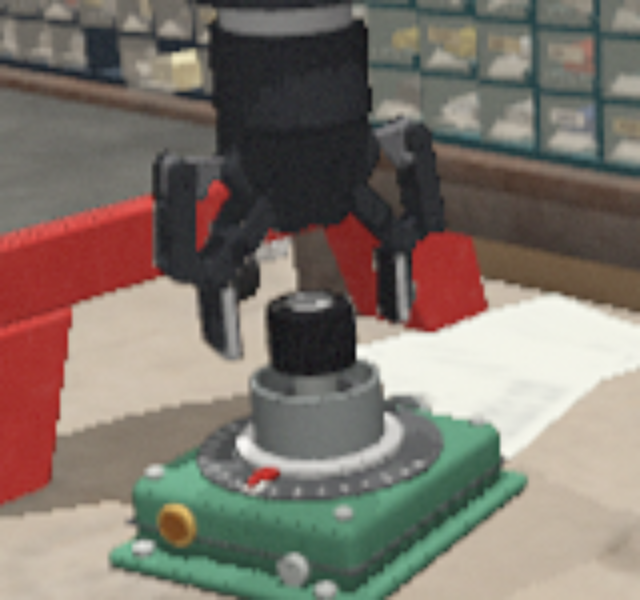

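Released: the fingers are clear of the knob, and the pointer at (262,478) lies on the mark. I'll retreat straight up and check knob height and pointer.

```bash
python3 -m pendant '[{"dx":0,"dy":0,"dz":-15,"ax":0,"ay":0,"az":0,"claw":85},{"dx":0,"dy":0,"dz":-45,"ax":0,"ay":0,"az":0,"claw":85},{"dx":0,"dy":0,"dz":-80,"ax":0,"ay":0,"az":0,"claw":85},{"dx":0,"dy":0,"dz":-120,"ax":0,"ay":0,"az":0,"claw":85},{"dx":0,"dy":0,"dz":-150,"ax":0,"ay":0,"az":0,"claw":85},{"dx":0,"dy":0,"dz":-150,"ax":0,"ay":0,"az":0,"claw":85},{"dx":0,"dy":0,"dz":-150,"ax":0,"ay":0,"az":0,"claw":85}]'; python3 m.py p4; python3 - <<'E'
from h import *
f=eyes.grab_frame("wrist"); cv2.imwrite("pics/wrist7.png",f["image"]); np.save("pics/w7.npy",f,allow_pickle=True)
f=eyes.grab_frame("scene"); cv2.imwrite("pics/s7.png",cv2.resize(f["image"][185:285,180:300],(720,600),interpolation=cv2.INTER_CUBIC)); np.save("pics/s7.npy",f,allow_pickle=True)
f=eyes.grab_frame("top"); np.save("pics/t7.npy",f,allow_pickle=True)
E
```

```text
clock: 15.13
position: [0.5566, 0.0738, 0.2457]
tool_rot: [-3.139, -0.002, -0.368]
force: [-0.1, 1.4, 0.4]
grip_width: 0.0849
15.1333 F [-0.1  1.4  0.4] M [ 0.03 -0.02 -0.03] q7 -0.28
scene red (array([225.4, 248.3]), np.int32(21), np.float64(1.7), np.float64(53.3))  mark (array([222.9, 251.3]), np.int32(15), np.float64(-1.5), np.float64(58.2))
top red (array([210.7, 284.3]), np.int32(42), np.float64(0.4), np.float64(49.6))  mark (array([207., 280.]), np.int32(3), np.float64(-8.5), np.float64(41.4))
```

View pics/wrist7.png

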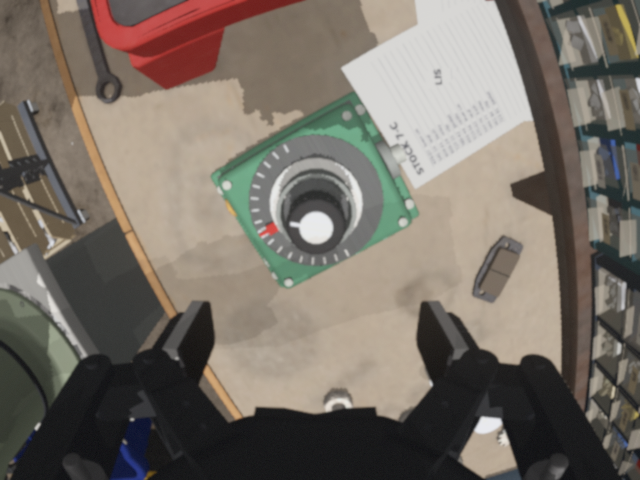

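View pics/s7.png

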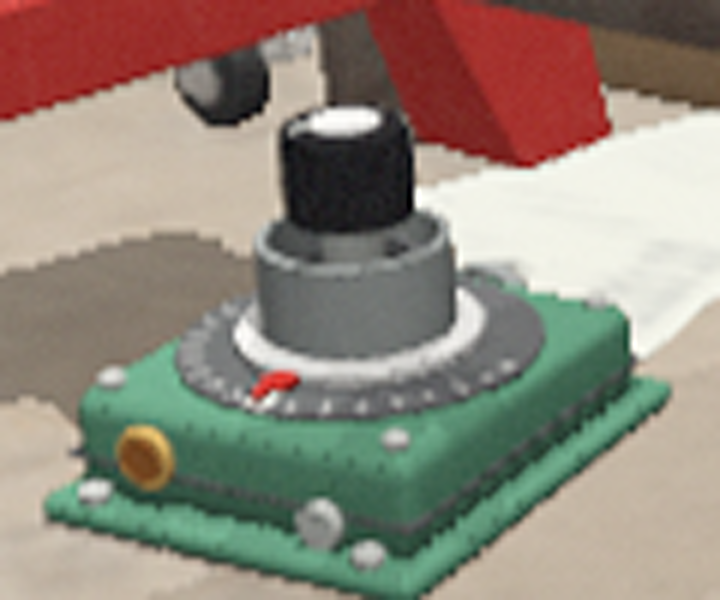

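View pics/p4.png

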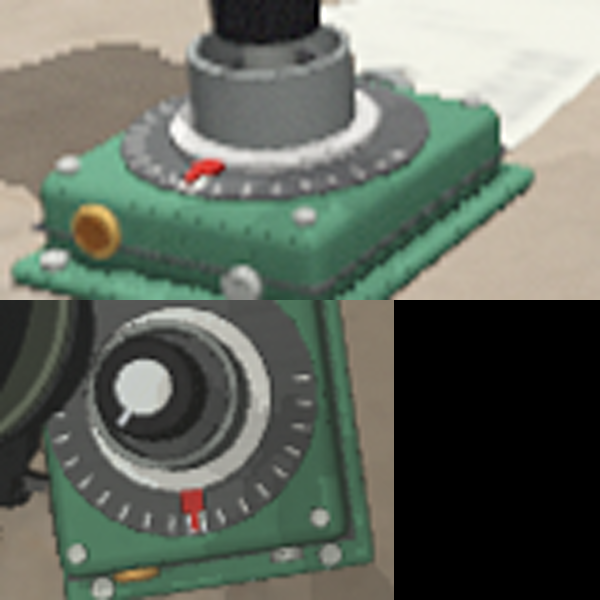

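Both views show the red pointer centred on the white mark. The knob is lower, with its cap at about row 120 of the crop against 78 at the start. I'll measure the cap height and zoom in on the pointer.

```bash
python3 - <<'E'
from h import *
L=lambda n:np.load(f"pics/{n}.npy",allow_pickle=True).item()
w,s,t=L("w7"),L("s7"),L("t7")
cw=blob(w,(0,0,150),(180,60,255),(296,206,342,250)); ct=blob(t,(0,0,140),(180,60,255),(188,240,212,266)); cs=blob(s,(0,0,150),(180,60,255),(230,202,245,209))
print(cw[:2],ct[:2],cs[:2])
print(tri([ray(w,cw[0],True),ray(t,ct[0])]),tri([ray(s,cs[0]),ray(t,ct[0])]),tri([ray(w,cw[0],True),ray(s,cs[0])]))
# same measure at start: scene cap, whole component
s0=L("scene1"); c0=blob(s0,(0,0,150),(180,60,255),(230,195,245,202)); print("start scene cap",c0[:2], "row diff -> dz", [proj(s,[.5567,.0742,z])[1] for z in (.142,.127)])
r=blob(w,(0,120,80),(8,255,255),(245,205,290,250)); print(r[:2]); p=onz(w,r[0],.053,True)[:2]-[.5567,.0741]; print(np.degrees(np.arctan2(p[1],p[0])),np.hypot(*p))
im=[cv2.resize(w["image"][205:255,245:295],(400,400),interpolation=cv2.INTER_NEAREST),cv2.resize(t["image"][270:300,197:227],(400,400),interpolation=cv2.INTER_NEAREST)]
cv2.imwrite("pics/fz.png",np.hstack(im))
E
```

```text
(array([315.24724062, 227.23068433]), array([296, 211,  37,  33, 906], dtype=int32)) (array([197.58381503, 253.02890173]), array([191, 246,  15,  17, 173], dtype=int32)) (array([235.83018868, 204.37735849]), array([230, 202,  13,   6,  53], dtype=int32))
(array([0.55661881, 0.07480435, 0.12677137]), [np.float64(1.6416660505200965e-05), np.float64(1.6416660504844368e-05)]) (array([0.55553737, 0.07546024, 0.12865619]), [np.float64(0.0014256006623645351), np.float64(0.0014256006623646253)]) (array([0.55595417, 0.0761966 , 0.12869623]), [np.float64(0.001198555081130413), np.float64(0.001198555081130676)])
start scene cap (array([236.25806452, 197.93548387]), array([231, 196,  11,   5,  31], dtype=int32)) row diff -> dz [np.float64(198.09452869494055), np.float64(205.13093702945466)]
(array([269.98181818, 228.96363636]), array([260, 223,  18,  13, 110], dtype=int32))
-172.68183500798727 0.04882570797591039
```

View pics/fz.png

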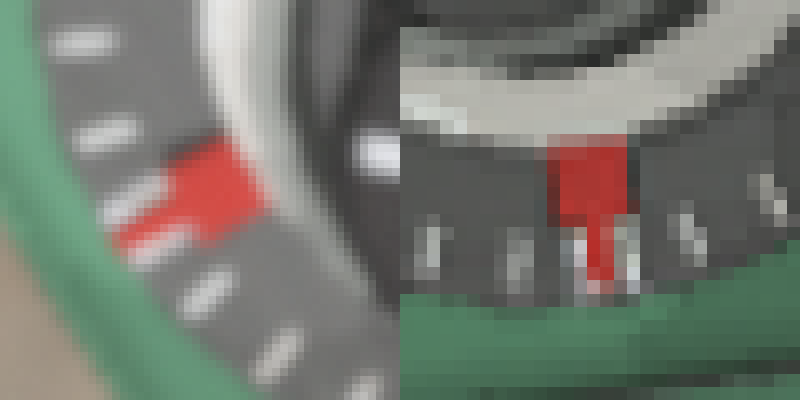

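The cap top is now at 0.127 m, the text's home value. The pointer reads −172.7° from the wrist camera against −172.1° to −172.7° for the mark, with white on both sides of the tip. Handing in.

```bash
python3 -c "
from workcell import job_done, observe
print(job_done()); print(observe()['clock'])"
```

```text
the job is handed in; nothing more can be done
None
the job is handed in; nothing more can be done
```

The unit is in gear, the red pointer stands on the white mark, and I let go of the knob and lifted the arm clear; I handed in at about 15.3 s.

**Meshing:** I gripped the knob and eased it down until tooth met tooth at about 9 mm depth, with total push on the tool at most 5.4 N. I then rocked it clockwise at that light load for about 50° until the teeth dropped in, and pushed it to the bottom stop.

**Turning:** About 39° of clockwise turn took up the play and brought the pointer round.

**Last checks:**
- **Knob height:** the wrist and top cameras put the knob top at 0.127 m, which is the home value. Pairs including the scene camera gave 0.1287 m, with residuals over 1 mm, inside its 2 mm calibration. The hard stop says it is fully home.
- **Pointer:** it is within about 0.6° of the mark in the wrist and top views. The scene view reads about 3°, but there the pointer hides half the mark.
- **Load at the stop:** I sent three down-steps in a row and the push on the bottom stop reached 25.5 N before I eased it off. That is more than intended, though the teeth were already meshed, so I take it to be the stop and not tooth on tooth.
- **Bystanders:** I did not measure them again at the end. The arm only worked above the unit, and nothing in the pictures suggested contact.

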